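# Index the parts wheel to the brass washers

## Task

Bring the pocket of brass axle washers, the one behind the orange fin, to the red pointer: with a fingertip on the fins at its edge, flick the black parts wheel round anticlockwise (seen from above), click by click, until the orange fin rests in its click in line with the pointer. Do not go a click too far, do not push hard, do not pick anything up, and leave the other things on the bench where they are.

Things in the scene. Friction and masses are not known exactly. Their poses are not given: they have to be found in the camera images.
- indexer: Fixed base of the parts wheel, screwed to the bench: steel plate 200 x 180 mm, 8 mm thick, with a grey drum on it and the red pointer on its -x side. Origin at bench height on the wheel's vertical axis; z up. All parts of base and pointer stay below 35 mm above the bench.
- wheel_axis (a point): Point on the turning axis of the black parts wheel, 40 mm above the bench. The wheel is a disc of 172 mm diameter, its rim's top face 36 mm above the bench, with 8 upright fins at its edge, one every 45 degrees, and a pocket of small parts inward of each. Pocket walls reach 42 mm, the hub in the middle (38 mm diameter) 50 mm above the bench.
- pointer (a point): Tip of the fixed red pointer, 86 mm from the wheel's axis and 34 mm above the bench, just outside the wheel's edge.
- orange_fin (a point): Middle of the top edge of the orange fin, 70 mm from the axis; turns with the wheel. The brass washers lie just inward of it. The 7 other fins are white and alike: plates 30 mm long radially (55 to 85 mm from the axis), 8 mm thick, standing on the rim, tops 62 mm above the bench; about 45 mm clear between neighbours at 70 mm from the axis.
- parts_wheel (a joint): Wheel angle in rad, growing anticlockwise seen from above; 0 = orange fin at the pointer. Clicks lie at every multiple of 0.785 (45 degrees); it starts in a click 2, 3 or 4 short of 0. A spring holds it in each click: about 3 N at a fin pushes it out; pushed 28 degrees or more it snaps on into the next click by itself and stays there; it does not coast on.
- glass_dish: Loose glass dish with steel washers, 90 mm diameter, 30 mm high, origin at the centre of its underside. To be left alone.
- skate_wheel: Loose grey urethane skate wheel lying flat, 54 mm diameter, 32 mm high, origin at the centre of its underside. To be left alone.
- skate_tool: Loose chrome T-shaped skate tool lying flat, 130 mm long along its x, 60 mm wide head at +x, 13 mm high, origin under the middle of its shank. To be left alone.
- caddy: Fixed round turntable caddy of upright screwdrivers, 150 mm diameter, 200 mm high, origin at the centre of its underside. To be left alone.

How it is judged:
By the outcome, as a careful person would: the job done as asked, in the order asked, and still so for the second after the job is handed in, with the robot touching nothing.
It also fails if it takes over 48 s, if anything falls off the work surface, if the arm or the gripper's body presses on something with over 40 N, if the wrist force passes 120 N, or if a joint passes its speed limit or range.

## Robot

A 6-joint arm with a two-finger parallel gripper is mounted at the origin on the work surface. World frame = base frame: x ahead of the robot, y to its left, z up, the work surface at z = 0. Lengths are in m, angles in rad, forces in N, time in s.
With the tool pointing down it reaches from about 0.35 to 0.975 m from the base axis. Payload 4.9 kg.
Tool frame: the origin (TCP) lies midway between the tips of the shut fingers; the grasp point (between the pads) lies 19 mm behind it; z points along the fingers, y is the line along which they close (so a half turn about z gives the same grasp; the last joint's range is limited). The gripper opens to 85 mm and grips with 20 to 120 N. Pads are 22 mm wide; open, the fingers measure 114 mm over their backs; the gripper's body (76 mm by 85 mm) begins 54 mm behind the grasp point. The pads swing forward as they close: fully open they stand 13 mm farther back than shut.
Start: joints at [1.161, 0.053, 1.613, -0, 1.476, -0.119], TCP at [0.179, 0.599, 0.207] pointing down, gripper open.
Joint ranges: [-3.01, 3.01], [-1.01, 2.22], [0.06, 2.58], [-1.02, 4.17], [0.09, 2.62], [-3.14, 3.14]. Speed limits (rad/s): [2.57, 2.57, 3.14, 3.14, 3.14, 3.14].

## Interface

Orientations are given as [roll, pitch, yaw] about the fixed x, y, z axes, in that order (R = Rz(yaw) Ry(pitch) Rx(roll)).
In Python, from plant import telemetry, get_image, calibration, ctrl, nets gives the robot as it stands. The module is installed in compiled form; this text tells all that it offers.
- The arm moves only by the tool step_arm, never from a script. Its arguments are lists of equal length, an entry for each row: "gripper": the finger opening in mm, from 0 to 85.4; "xyz": the shift along the tool's x, y, z in mm, a list of three; "spin": the turn about the tool's z in degrees. In form: {"gripper": [gripper, ...], "xyz": [[tx, ty, tz], ...], "spin": [spin, ...]}. A call has 1 to 20 rows; each row is the pose to reach, as a shift and turn from the pose commanded when the call began, along the tool's axes at that moment; what a row does not reach only later rows make up. A row lasts 1/8 s, in which the tool goes at most 62.5 mm and 10.7 degrees, less where a joint would pass 70% of its speed; a pose out of reach is approached as far as the arm can. A call with a gripper value outside its range is refused whole. The fingers move at their own pace and stop on an object; "newtons" is the grip in N (left out, the last holds). Time passes only in rows, so rows that repeat a pose let the fingers close. It gives the time, the measured TCP pose, the force, the opening and the grip force at its end, in the units of the state.
- telemetry.sense(): the state, without advancing time (a new reading comes with each control period).
- get_image(name): name is "scene" or "top" or "wrist"; returns (picture, depth): 480x640x3 uint8, red, green, blue; 480x640 float32, m along the optical axis (not along the pixel's ray), 0 where there is no reading.
- calibration(name): a dict with "intrinsics" (3x3 intrinsics, pixels), "extrinsics" (4x4, takes a point from camera to world coordinates); the wrist camera has in their place "hand_eye" (4x4, takes a point from camera to tool coordinates, whose origin is the TCP and whose axes are the flange's). Camera axes: x right, y down, z forward; pixel columns grow to the right and rows downward; lengths in m; the calibration is good to about 2 mm. A picture is of the moment at which its call begins: read the wrist's pose just before it. calibration takes no time and is no camera call.
- ctrl.hand_in(): hands the job in; it is judged then, once.
Trained networks look in the newest picture that a camera, given by its name, has taken for a name from the list of things; names that differ only in an ending like _2 or _b are one class to them, and where a whole thing is asked for, a point or a joint stands for the part that bears it (a point fixed in the world has none). Each returns a list of dicts, best first, with "confidence" (0 to 1); they miss things now and then, are a little off and sometimes report something else, mostly with a low value. They report only what shows in the picture. A call takes as long as a camera call.
- nets.trace(camera, thing): "pixels" (480x640 bool, what is visible of it) and "location" ([column, row] in pixels, amid what is visible of it).
The state is a dict: "time_s": time; "qpos": joint angles; "dq": joint speeds; "joint_efforts": joint torques, N m; "tcp_pos": TCP position; "tool_rot": TCP orientation; "wrist_force": force on the tool from outside, world axes, zero at the start; "ft_torque": the same for the moment, N m; "grip_width": finger opening in m; "gripper_force": force on a finger pad.
Only numpy, scipy, OpenCV 4.12 (cv2) and the standard library are available. Lean on these libraries where they do the work, as an engineer would, in place of code of your own. Each camera call takes 0.05 s, during which the arm holds its last target. There are 200 camera calls.

## Working session

There is one attempt and no reset: what is moved stays moved. The work goes in short steps, Python scripts to look and compute and a tool call to move; the robot and the scene stay as the last step left them, time stands still between calls to the robot, and variables do not carry over. Pictures are saved under pics/ and viewed, at most 10 in all, crops included, and the job is handed in when it is done.

Besides the shell and the picture viewer there is one more tool, called after ">>>" as name(argument=value, ...), one argument or row to a line, values as JSON. step_arm: Moves the arm, as the interface text tells. Its arguments: {"type":"object","properties":{"gripper":{"type":"array"},"xyz":{"type":"array"},"spin":{"type":"array"},"newtons":{"type":"number"}},"required":["gripper","xyz","spin"]}

```bash
mkdir -p pics; cat > h.py <<'E'
import numpy as np, cv2
from plant import telemetry, get_image, calibration, ctrl, nets
def world(cam, px, d):
    c=calibration(cam); K=np.array(c["intrinsics"]); T=np.array(c["extrinsics"])
    p=np.linalg.inv(K)@[px[0],px[1],1]*d
    return (T@[*p,1])[:3]
def onplane(cam, px, z):
    c=calibration(cam); K=np.array(c["intrinsics"]); T=np.array(c["extrinsics"])
    r=T[:3,:3]@np.linalg.inv(K)@[px[0],px[1],1]; o=T[:3,3]
    return o+r*(z-o[2])/r[2]
E
python3 - <<'E'
from h import *
s=telemetry.sense(); print(s)
for c in ("top","scene"):
    im,d=get_image(c); cv2.imwrite(f"pics/{c}0.png",im[:,:,::-1])
    for n in ("orange_fin","parts_wheel","indexer","caddy","glass_dish","skate_wheel","skate_tool"):
        r=nets.trace(c,n)
        if r:
            r=r[0]; u,v=r["location"]; dd=d[int(v),int(u)]
            print(c,n,round(r["confidence"],2),np.round([u,v]),r["pixels"].sum(),np.round(world(c,(u,v),dd),3))
E
```

```text
{'time_s': 0.0, 'qpos': array([ 1.16096246e+00,  5.33441235e-02,  1.61429488e+00,  2.35953360e-05,
        1.47600380e+00, -1.19001709e-01]), 'dq': array([-1.29419900e-04, -1.17029977e-03,  6.21514518e-05, -2.16783564e-04,
        9.06839878e-04, -8.54009434e-05]), 'joint_efforts': array([-3.49111478e-04, -3.93687344e+01, -3.70175672e+01, -1.06114921e-04,
        7.14318754e-03, -2.58728761e-05]), 'tcp_pos': array([0.17894246, 0.59813445, 0.20617044]), 'tool_rot': array([-3.13955979e+00, -2.66714430e-04,  2.85075797e+00]), 'wrist_force': array([0.61666169, 0.32175139, 0.00993001]), 'ft_torque': array([-0.04067286, -0.03793881,  0.03414361]), 'gripper_force': 0.0, 'grip_width': 0.0853133281418663}
top parts_wheel 0.88 [425. 264.] 6679 [ 0.529 -0.059  0.052]
top indexer 0.96 [420. 270.] 9781 [ 0.518 -0.051  0.049]
top caddy 0.65 [141. 206.] 7005 [0.599 0.413 0.186]
top glass_dish 0.92 [525. 289.] 1849 [ 0.489 -0.263  0.004]
top skate_wheel 0.8 [396. 176.] 639 [ 0.699 -0.012  0.032]
top skate_tool 0.88 [342. 243.] 828 [0.571 0.091 0.01 ]
scene orange_fin 0.56 [233. 236.] 3528 [ 0.547 -0.059  0.047]
scene parts_wheel 0.85 [233. 234.] 3410 [ 0.545 -0.059  0.051]
scene indexer 0.78 [234. 241.] 4982 [ 0.555 -0.058  0.04 ]
scene caddy 0.66 [452. 218.] 4458 [0.63  0.446 0.087]
scene glass_dish 0.63 [153. 235.] 995 [ 0.473 -0.251  0.007]
scene skate_wheel 0.8 [265. 297.] 482 [ 0.718 -0.012  0.031]
scene skate_tool 0.66 [300. 245.] 448 [0.579 0.093 0.01 ]
```

```bash
python3 - <<'E'
import cv2
a=cv2.imread("pics/top0.png")[150:350,290:560]
cv2.imwrite("pics/topc.png",cv2.resize(a,(800,592),interpolation=2))
E
```

```text
(no output)
```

View pics/topc.png

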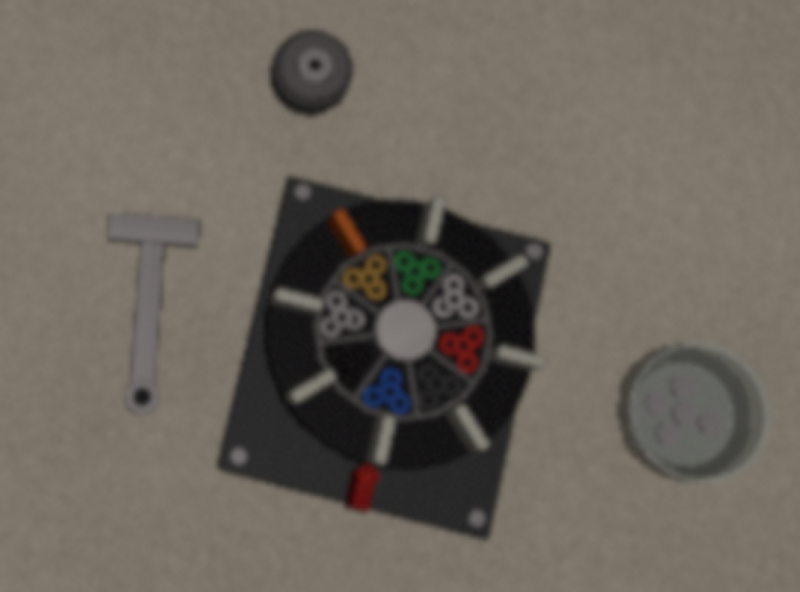

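The top view (up = +x, left = +y) shows the orange fin at crop (348,230), the hub at (405,330) and the pointer at (365,485). Two white fins sit between the orange fin and the one now at the pointer, so the wheel is 3 clicks short. Next I'll measure the axis and fin angles.

```bash
cat >> h.py <<'E'
def wheel(show=True):
    im,d=get_image("top"); c=calibration("top"); K=np.array(c["intrinsics"]); T=np.array(c["extrinsics"])
    v,u=np.mgrid[0:480,0:640]
    P=np.stack([(u-K[0,2])/K[0,0]*d,(v-K[1,2])/K[1,1]*d,d],-1)@T[:3,:3].T+T[:3,3]
    hsv=cv2.cvtColor(im,cv2.COLOR_RGB2HSV).astype(int); H,S,V=hsv[...,0],hsv[...,1],hsv[...,2]
    roi=(np.hypot(P[...,0]-.535,P[...,1]+.06)<.13)
    def cen(m,z):
        n,l,st,ce=cv2.connectedComponentsWithStats((m&roi).astype(np.uint8))
        return [(onplane("top",ce[i],z)[:2],st[i,4],np.median(P[l==i][:,2])) for i in range(1,n) if st[i,4]>25]
    return cen((V>95)&(S<70)&(P[...,2]>.03),.058),cen((H<16)&(H>4)&(S>150)&(V>70),.058),cen(((H<4)|(H>175))&(S>150)&(P[...,2]<.042),.034),cen((V>120)&(S<40)&(P[...,2]>.045),.05),im
E
python3 - <<'E'
from h import *
w,o,p,h,im=wheel()
for n,l in zip("wophh",(w,o,p,h)):
    for a in l: print(n,np.round(a[0],4),a[1],round(float(a[2]),3))
E
```

```text
w [ 0.6035 -0.0802] 55 0.062
w [ 0.571  -0.1235] 53 0.062
w [ 0.5553 -0.0907] 29 0.04
w [0.5509 0.0046] 57 0.062
w [ 0.5332 -0.0606] 299 0.05
w [ 0.5173 -0.1326] 62 0.062
w [ 0.4983 -0.004 ] 57 0.062
w [ 0.4743 -0.1   ] 58 0.062
w [ 0.4664 -0.0468] 55 0.062
o [ 0.5941 -0.0268] 75 0.061
p [ 0.5255 -0.1025] 156 0.038
p [ 0.4379 -0.0377] 115 0.034
h [0.552  0.0035] 26 0.062
h [ 0.5339 -0.062 ] 224 0.05
h [ 0.518 -0.137] 27 0.062
h [ 0.4743 -0.1025] 26 0.062
h [ 0.4665 -0.0486] 26 0.062
```

>>> step_arm(
  gripper=[0,0,0,0,0,0,0,0,0,0,0,0,0,0,0,0,0,0,0],
  xyz=[
    [-33,-35,4],
    [-66,-70,8],
    [-99,-105,12],
    [-132,-140,16],
    [-165,-175,20],
    [-198,-210,24],
    [-231,-245,28],
    [-264,-280,32],
    [-297,-315,36],
    [-330,-350,40],
    [-363,-385,44],
    [-396,-420,48],
    [-429,-455,52],
    [-462,-490,56],
    [-495,-525,60],
    [-528,-560,64],
    [-561,-597,66],
    [-561,-597,66],
    [-561,-597,66],
  ],
  spin=[9,18,27,36,45,54,63,72,81,90,99,108,117,126,135,144,154.4,154.4,154.4],
  newtons=20,
)

```text
time_s: 3.22
tcp_pos: [0.5452, -0.1337, 0.1412]
tool_rot: [-3.141, 0.0, 0.157]
wrist_force: [0.3, 0.5, 0.6]
grip_width: 0.0002
gripper_force: 0.0
```

>>> step_arm(
  gripper=[0,0,0,0,0],
  xyz=[
    [0,1,35],
    [0,1,60],
    [0,1,76],
    [0,1,92],
    [0,1,92],
  ],
  spin=[0,0,0,0,0],
)

```text
time_s: 3.85
tcp_pos: [0.5448, -0.1343, 0.0483]
tool_rot: [-3.14, 0.002, 0.157]
wrist_force: [-0.3, 0.3, 0.5]
grip_width: 0.0002
gripper_force: 0.0
```

```bash
python3 - <<'E'
from h import *
s=telemetry.sense(); print(s["tcp_pos"],s["wrist_force"])
im,_=get_image("scene"); cv2.imwrite("pics/s1.png",cv2.resize(im[160:320,130:345,::-1],(800,596),interpolation=2))
c=np.array([.5345,-.0637]);t=s["tcp_pos"][:2]-c; print(np.hypot(*t),np.degrees(np.arctan2(t[1],t[0])))
# arc rows in tool axes (4.5 deg per row)
y=s["tool_rot"][2]; th=np.arctan2(t[1],t[0]); 
for i in range(1,11):
    a=th+np.radians(4.5*i); d=np.hypot(*t)*np.array([np.cos(a),np.sin(a)])-t
    print(np.round(1000*np.array([d@[np.cos(y),np.sin(y)],d@[np.sin(y),-np.cos(y)]]),1))
E
```

```text
[ 0.5447754  -0.13434956  0.04828178] [-0.33318814  0.32349889  0.51581435]
0.07139288908961286 -81.72482199530289
[ 5.6 -0.2]
[11.2 -0.7]
[16.7 -1.8]
[22.1 -3.2]
[27.4 -5.1]
[32.5 -7.4]
[ 37.4 -10.1]
[ 42.1 -13.1]
[ 46.6 -16.5]
[ 50.7 -20.3]
```

View pics/s1.png

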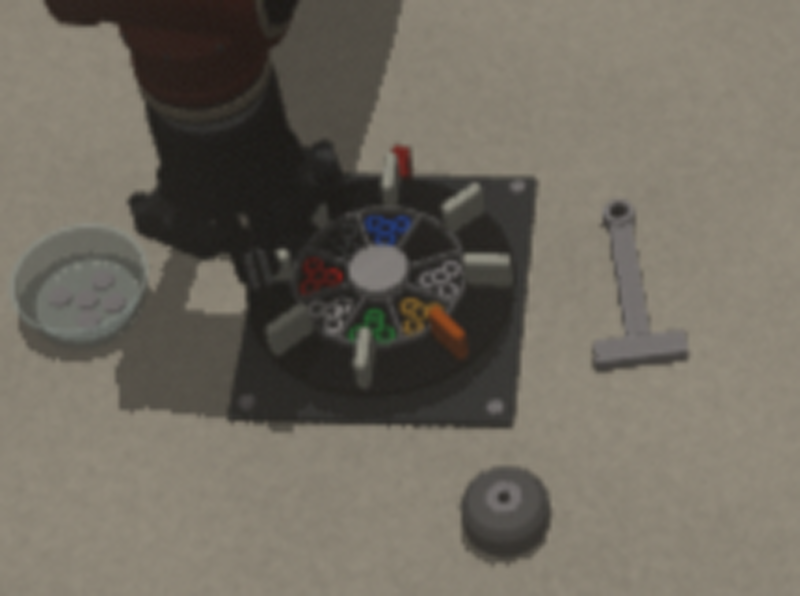

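The shut fingers are down in the gap (crop ~(262,265)), and the wheel hasn't moved. Now the first click.

>>> step_arm(
  gripper=[0,0,0,0,0,0,0,0,0,0,0],
  xyz=[
    [5.6,-0.2,0],
    [11.2,-0.7,0],
    [16.7,-1.8,0],
    [22.1,-3.2,0],
    [27.4,-5.1,0],
    [32.5,-7.4,0],
    [37.4,-10.1,0],
    [42.1,-13.1,0],
    [46.6,-16.5,0],
    [50.7,-20.3,0],
    [50.7,-20.3,0],
  ],
  spin=[-4.5,-9,-13.5,-18,-22.5,-27,-31.5,-36,-40.5,-45,-45],
)

```text
time_s: 5.28
tcp_pos: [0.5936, -0.1072, 0.0507]
tool_rot: [3.14, -0.001, 0.941]
wrist_force: [0.5, 0.2, 0.1]
grip_width: -0.0002
gripper_force: 0.0
```

```bash
cat >> h.py <<'E'
def report():
    w,o,p,h,im=wheel(); c=np.array([.5345,-.0637])
    for n,l in (("w",w),("o",o)):
        for a in l:
            t=a[0]-c; r=np.hypot(*t)
            if .06<r<.08: print(n,np.round(r,4),np.round(np.degrees(np.arctan2(t[1],t[0])),1),a[1],round(float(a[2]),3))
    s=telemetry.sense(); t=s["tcp_pos"][:2]-c; print("tcp",s["time_s"],np.hypot(*t),np.degrees(np.arctan2(t[1],t[0])),np.degrees(s["tool_rot"][2]),s["wrist_force"],s["tcp_pos"][2])
    return im
E
python3 - <<'E'
from h import *
report()
E
```

```text
w 0.0708 121.2 74 0.062
w 0.0717 165.9 71 0.062
o 0.0701 31.9 92 0.061
tcp 5.325 0.0732137612961068 -36.56039034878133 53.88155661007582 [0.11146651 0.26521276 0.39698687] 0.05049620546504697
```

```bash
python3 - <<'E'
from h import *
im,_=get_image("scene"); a=cv2.resize(im[190:290,180:290,::-1],(400,364),interpolation=2)
im,_=get_image("top"); b=cv2.resize(im[205:315,365:475,::-1],(364,364),interpolation=2)
cv2.imwrite("pics/s2.png",np.hstack([a,b]))
E
```

```text
(no output)
```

View pics/s2.png

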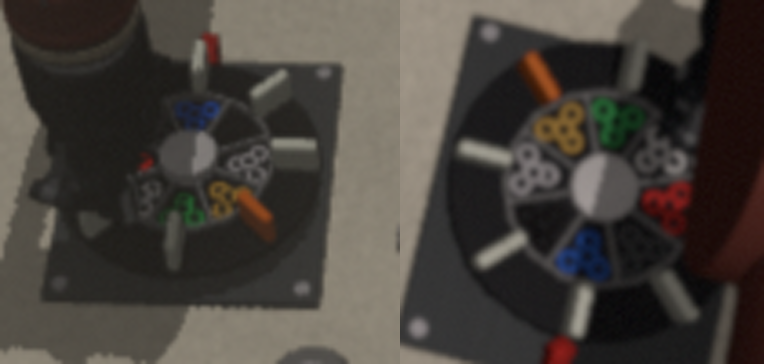

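```bash
python3 - <<'E'
from h import *
s=telemetry.sense(); t=s["tcp_pos"]; print(t)
for cam in ("scene","top"):
    im,d=get_image(cam); c=calibration(cam); K=np.array(c["intrinsics"]); T=np.array(c["extrinsics"])
    v,u=np.mgrid[0:480,0:640]
    P=np.stack([(u-K[0,2])/K[0,0]*d,(v-K[1,2])/K[1,1]*d,d],-1)@T[:3,:3].T+T[:3,3]
    m=(np.hypot(P[...,0]-t[0],P[...,1]-t[1])<.03)&(d>0)&(P[...,2]<.1)
    q=P[m]; print(cam,m.sum())
    for z in np.arange(.03,.1,.006):
        k=q[(q[:,2]>=z)&(q[:,2]<z+.006)]
        if len(k): print(round(z,3),len(k),np.round(k[:,:2].min(0),3),np.round(k[:,:2].max(0),3))
    print(T[:3,3])
im,d=get_image("wrist"); cv2.imwrite("pics/w1.png",im[:,:,::-1])
E
```

```text
[ 0.59285942 -0.1073424   0.05002281]
scene 664
0.03 142 [ 0.566 -0.133] [ 0.613 -0.086]
0.036 119 [ 0.568 -0.134] [ 0.613 -0.083]
0.042 23 [ 0.566 -0.133] [ 0.612 -0.083]
0.048 7 [ 0.574 -0.132] [ 0.612 -0.085]
0.054 16 [ 0.574 -0.133] [ 0.611 -0.078]
0.06 8 [ 0.577 -0.132] [ 0.609 -0.078]
0.072 4 [ 0.593 -0.105] [ 0.603 -0.096]
0.078 11 [ 0.584 -0.116] [ 0.604 -0.094]
0.084 17 [ 0.594 -0.12 ] [ 0.605 -0.095]
0.09 19 [ 0.586 -0.115] [ 0.609 -0.093]
0.096 9 [ 0.585 -0.111] [ 0.606 -0.094]
[ 1.41446976 -0.03588347  1.17935252]
top 292
0.03 79 [ 0.572 -0.11 ] [ 0.614 -0.079]
0.036 126 [ 0.564 -0.11 ] [ 0.612 -0.08 ]
0.042 17 [ 0.569 -0.096] [ 0.587 -0.078]
0.054 2 [ 0.591 -0.081] [ 0.602 -0.079]
0.06 22 [ 0.588 -0.085] [ 0.611 -0.078]
0.072 1 [ 0.592 -0.098] [ 0.592 -0.098]
0.078 4 [ 0.59  -0.099] [ 0.598 -0.095]
0.084 5 [ 0.592 -0.1  ] [ 0.601 -0.095]
0.09 6 [ 0.589 -0.101] [ 0.602 -0.096]
0.096 2 [ 0.59  -0.098] [ 0.593 -0.095]
[0.44418694 0.13872003 0.90067268]
```

View pics/w1.png

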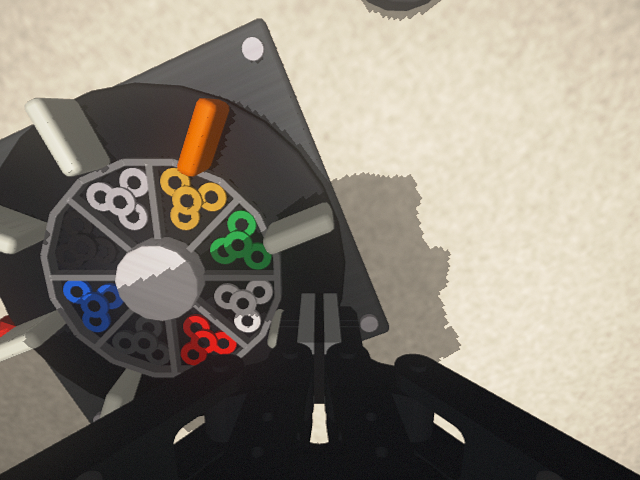

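The wrist picture shows the shut fingertips at about (320,295), between two fins. Depth puts the lowest finger points near z = 0.072, so they passed over the fins. I'll check the tip height against the wrist camera.

```bash
python3 - <<'E'
from h import *
from scipy.spatial.transform import Rotation as R
s=telemetry.sense(); im,d=get_image("wrist"); c=calibration("wrist"); K=np.array(c["intrinsics"]); E=np.array(c["hand_eye"])
A=np.eye(4);A[:3,:3]=R.from_euler("xyz",s["tool_rot"]).as_matrix();A[:3,3]=s["tcp_pos"]
print(np.round(E,3))
q=np.linalg.inv(E)@[0,0,0,1]; px=K@q[:3]; print("tcp px",px[:2]/px[2],q[2])
for n,p in dict(hub=(150,290),orange=(207,110),fin=(310,228),tipL=(308,297),tipR=(330,297),mid=(305,320),up=(305,345),bench=(560,200),rim=(310,275)).items():
    z=d[p[1],p[0]]; v=E@[*(np.linalg.inv(K)@[p[0],p[1],1]*z),1]; print(n,round(float(z),3),"tool",np.round(v[:3],3),"world",np.round((A@v)[:3],3))
E
```

```text
[[ 0.    -0.953 -0.302  0.077]
 [ 1.     0.     0.001  0.   ]
 [-0.001 -0.302  0.953 -0.168]
 [ 0.     0.     0.     1.   ]]
tcp px [317.66653279 287.82949075] 0.18334612715897133
hub 0.18 tool [ 0.    -0.075 -0.003] world [ 0.532 -0.063  0.053]
orange 0.148 tool [ 0.077 -0.041 -0.012] world [ 0.605 -0.021  0.062]
fin 0.161 tool [ 0.032 -0.003 -0.013] world [ 0.609 -0.079  0.063]
tipL 0.15 tool [ 0.011 -0.004 -0.032] world [ 0.596 -0.096  0.081]
tipR 0.149 tool [ 0.011  0.005 -0.032] world [ 0.603 -0.101  0.082]
mid 0.132 tool [ 0.012 -0.004 -0.05 ] world [ 0.596 -0.095  0.1  ]
up 0.118 tool [ 0.012 -0.004 -0.065] world [ 0.596 -0.096  0.114]
bench 0.221 tool [0.03  0.132 0.048] world [ 0.717 -0.161  0.001]
rim 0.194 tool [ 0.001 -0.004  0.012] world [ 0.59  -0.104  0.038]
```

```bash
python3 - <<'E'
from h import *
im,d=get_image("wrist"); K=np.array(calibration("wrist")["intrinsics"]); E=np.array(calibration("wrist")["hand_eye"])
for col in (308,330):
    print([(r,*np.round((E@[*(np.linalg.inv(K)@[col,r,1]*d[r,col]),1])[[0,2]],3)) for r in range(284,302,2)])
r=300;print([(c,round(float(d[r,c]),3)) for c in range(290,350,4)])
m=(d>.1)&(d<.17)
E
```

```text
[(284, np.float64(-0.004), np.float64(0.013)), (286, np.float64(-0.004), np.float64(0.012)), (288, np.float64(-0.006), np.float64(0.012)), (290, np.float64(-0.006), np.float64(0.012)), (292, np.float64(-0.008), np.float64(0.012)), (294, np.float64(0.012), np.float64(-0.03)), (296, np.float64(0.011), np.float64(-0.032)), (298, np.float64(0.011), np.float64(-0.032)), (300, np.float64(0.011), np.float64(-0.034))]
[(284, np.float64(-0.004), np.float64(0.012)), (286, np.float64(-0.005), np.float64(0.012)), (288, np.float64(-0.006), np.float64(0.013)), (290, np.float64(-0.007), np.float64(0.013)), (292, np.float64(-0.009), np.float64(0.014)), (294, np.float64(0.011), np.float64(-0.03)), (296, np.float64(0.012), np.float64(-0.032)), (298, np.float64(0.011), np.float64(-0.033)), (300, np.float64(0.011), np.float64(-0.035))]
[(290, 0.198), (294, 0.198), (298, 0.199), (302, 0.148), (306, 0.147), (310, 0.146), (314, 0.147), (318, 0.146), (322, 0.146), (326, 0.146), (330, 0.147), (334, 0.147), (338, 0.198), (342, 0.229), (346, 0.23)]
```

>>> step_arm(
  gripper=[0,0,0,0,0],
  xyz=[
    [0,0,4],
    [0,0,8],
    [0,0,12],
    [0,0,12],
    [0,0,12],
  ],
  spin=[0,0,0,0,0],
)

```text
time_s: 6.3
tcp_pos: [0.5926, -0.1071, 0.0374]
tool_rot: [3.142, -0.0, 0.941]
wrist_force: [0.1, 0.0, 0.6]
grip_width: -0.0
gripper_force: 0.0
```

>>> step_arm(
  gripper=[0,0,0,0,0,0],
  xyz=[
    [0,0,4],
    [0,0,8],
    [0,0,12],
    [0,0,16],
    [0,0,16],
    [0,0,16],
  ],
  spin=[0,0,0,0,0,0],
)

```text
time_s: 7.05
tcp_pos: [0.5926, -0.1071, 0.0215]
tool_rot: [3.141, -0.0, 0.941]
wrist_force: [-0.0, -1.0, 1.0]
grip_width: 0.0
gripper_force: 0.0
```

```bash
python3 - <<'E'
from h import *
im=report()
t=telemetry.sense()["tcp_pos"]
im,d=get_image("wrist"); cv2.imwrite("pics/w2.png",im[:,:,::-1])
K=np.array(calibration("wrist")["intrinsics"]); E=np.array(calibration("wrist")["hand_eye"])
for col in (308,330):
    print([(r,*np.round((E@[*(np.linalg.inv(K)@[col,r,1]*d[r,col]),1])[[0,2]],3)) for r in range(284,302,2)])
E
```

```text
w 0.0708 121.2 74 0.061
w 0.0718 165.9 70 0.062
o 0.0701 31.9 92 0.061
tcp 7.1 0.07261982419005143 -36.7520758350881 53.93732995736298 [ 0.61013414  0.3633394  -0.31903697] 0.021539332767934863
[(284, np.float64(0.009), np.float64(-0.015)), (286, np.float64(0.008), np.float64(-0.016)), (288, np.float64(0.007), np.float64(-0.015)), (290, np.float64(0.006), np.float64(-0.016)), (292, np.float64(0.005), np.float64(-0.015)), (294, np.float64(0.011), np.float64(-0.03)), (296, np.float64(0.011), np.float64(-0.031)), (298, np.float64(0.011), np.float64(-0.033)), (300, np.float64(0.011), np.float64(-0.035))]
[(284, np.float64(0.009), np.float64(-0.016)), (286, np.float64(0.008), np.float64(-0.015)), (288, np.float64(0.007), np.float64(-0.016)), (290, np.float64(0.006), np.float64(-0.016)), (292, np.float64(0.005), np.float64(-0.016)), (294, np.float64(0.012), np.float64(-0.03)), (296, np.float64(0.011), np.float64(-0.032)), (298, np.float64(0.011), np.float64(-0.033)), (300, np.float64(0.011), np.float64(-0.035))]
```

View pics/w2.png

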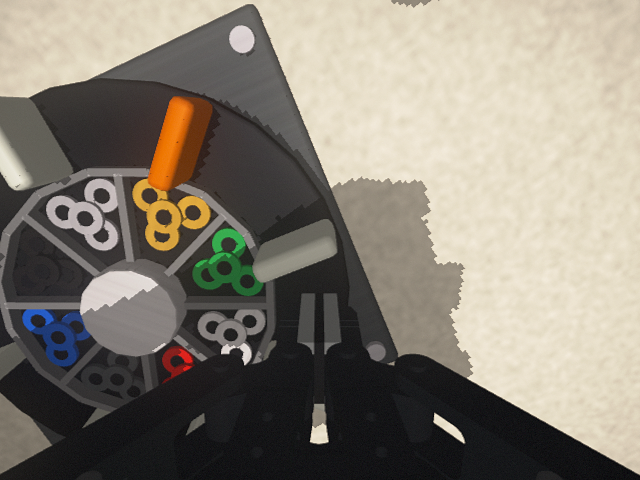

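The wheel is unmoved and the tip is now at about z = 0.05, below the fin tops. I'll push part of the way and check.

>>> step_arm(
  gripper=[0,0,0,0,0,0],
  xyz=[
    [0,0,3],
    [5.6,-0.2,3],
    [11.3,-0.9,3],
    [16.8,-2,3],
    [22.3,-3.5,3],
    [22.3,-3.5,3],
  ],
  spin=[0,-4.5,-9,-13.5,-18,-18],
)

```text
time_s: 7.9
tcp_pos: [0.6029, -0.0872, 0.0183]
tool_rot: [3.141, 0.001, 1.255]
wrist_force: [0.0, -1.3, -1.0]
grip_width: 0.0
gripper_force: 0.9
```

```bash
python3 - <<'E'
from h import *
report()
E
```

```text
w 0.0703 127.6 78 0.062
o 0.0706 38.3 92 0.061
tcp 7.95 0.07235228496650996 -19.074845215249063 71.87249648710717 [ 0.65407278 -1.79514072 -1.31687802] 0.018300034841368794
```

The wheel has moved 6.4° with about 2 N on the finger, as predicted. Next, the rest of the click (27°).

>>> step_arm(
  gripper=[0,0,0,0,0,0,0],
  xyz=[
    [5.6,-0.2,0],
    [11.3,-0.9,0],
    [16.8,-2,0],
    [22.3,-3.5,0],
    [27.6,-5.5,0],
    [32.7,-7.9,0],
    [32.7,-7.9,0],
  ],
  spin=[-4.5,-9,-13.5,-18,-22.5,-27,-27],
)

```text
time_s: 8.82
tcp_pos: [0.6053, -0.0531, 0.0183]
tool_rot: [-3.141, -0.0, 1.725]
wrist_force: [0.5, 1.1, -0.1]
grip_width: 0.0
gripper_force: 0.0
```

```bash
python3 - <<'E'
from h import *
report()
E
```

```text
w 0.079 121.0 33 0.061
o 0.0712 76.6 96 0.061
tcp 8.875 0.0716132578860765 8.289491034823252 98.83003381275924 [0.82488056 0.37293572 0.17750009] 0.018358057114761357
```

The first click is done, with the orange fin at 76.6°. Second click.

>>> step_arm(
  gripper=[0,0,0,0,0,0,0,0,0,0,0],
  xyz=[
    [5.6,-0.2,0],
    [11.3,-0.9,0],
    [16.8,-2,0],
    [22.3,-3.5,0],
    [27.6,-5.5,0],
    [32.7,-7.9,0],
    [37.6,-10.6,0],
    [42.3,-13.8,0],
    [46.8,-17.3,0],
    [50.9,-21.1,0],
    [50.9,-21.1,0],
  ],
  spin=[-4.5,-9,-13.5,-18,-22.5,-27,-31.5,-36,-40.5,-45,-45],
)

```text
time_s: 10.25
tcp_pos: [0.5765, -0.0065, 0.0183]
tool_rot: [-3.142, -0.0, 2.51]
wrist_force: [1.1, 0.2, 0.0]
grip_width: -0.0005
gripper_force: 0.0
```

```bash
python3 - <<'E'
from h import *
report()
E
```

```text
tcp 10.3 0.0710232241432811 53.48090984656087 143.80332002528164 [-0.09225651  0.6340935  -0.58341355] 0.018451048840840062
```

```bash
cat >> h.py <<'E'
def wristfins():
    from scipy.spatial.transform import Rotation as R
    s=telemetry.sense(); im,d=get_image("wrist"); c=calibration("wrist"); K=np.array(c["intrinsics"]); E=np.array(c["hand_eye"])
    A=np.eye(4);A[:3,:3]=R.from_euler("xyz",s["tool_rot"]).as_matrix();A[:3,3]=s["tcp_pos"]
    v,u=np.mgrid[0:480,0:640]
    P=np.stack([(u-K[0,2])/K[0,0]*d,(v-K[1,2])/K[1,1]*d,d,np.ones_like(d)],-1)@(A@E).T
    hsv=cv2.cvtColor(im,cv2.COLOR_RGB2HSV).astype(int); q=P[...,:2]-[.5345,-.0637]; r=np.hypot(q[...,0],q[...,1])
    top=(abs(P[...,2]-.061)<.004)&(r>.055)&(r<.088)
    n,l,st,ce=cv2.connectedComponentsWithStats(top.astype(np.uint8))
    for i in range(1,n):
        if st[i,4]>200:
            m=q[l==i].mean(0); print("wrist fin",np.round(np.degrees(np.arctan2(m[1],m[0])),1),np.round(np.hypot(*m),3),"orange" if np.median(hsv[l==i][:,1])>150 else "",st[i,4])
    return im
E
python3 - <<'E'
from h import *
wristfins()
E
```

```text
wrist fin 119.8 0.072 orange 2844
wrist fin 163.1 0.064  1997
wrist fin 77.0 0.072  2263
wrist fin 60.3 0.072  854
```

The second click is done, with the orange fin at about 121°. Third and last click.

>>> step_arm(
  gripper=[0,0,0,0,0,0,0,0,0,0,0],
  xyz=[
    [5.6,-0.2,0],
    [11.3,-0.9,0],
    [16.8,-2,0],
    [22.3,-3.5,0],
    [27.6,-5.5,0],
    [32.7,-7.9,0],
    [37.6,-10.6,0],
    [42.3,-13.8,0],
    [46.8,-17.3,0],
    [50.9,-21.1,0],
    [50.9,-21.1,0],
  ],
  spin=[-4.5,-9,-13.5,-18,-22.5,-27,-31.5,-36,-40.5,-45,-45],
)

```text
time_s: 11.72
tcp_pos: [0.5231, 0.0062, 0.0184]
tool_rot: [-3.142, 0.0, -2.988]
wrist_force: [0.5, -0.8, -1.3]
grip_width: -0.0001
gripper_force: 0.0
```

```bash
python3 - <<'E'
from h import *
report(); wristfins()
E
```

```text
o 0.0701 166.0 90 0.061
tcp 11.775 0.07082801130749473 98.99770500154517 -171.2037954624584 [-0.08728076 -0.02067861  0.03278788] 0.018543618789963773
wrist fin 164.7 0.071 orange 2810
wrist fin -151.3 0.064  2042
wrist fin 121.4 0.071  2238
wrist fin 105.9 0.071  857
```

The orange fin is at 166°, where the fin at the pointer stood at the start. Lifting straight up.

>>> step_arm(
  gripper=[0,0,0,0,0,0,0],
  xyz=[
    [0,0,-10],
    [0,0,-25],
    [0,0,-50],
    [0,0,-90],
    [0,0,-130],
    [0,0,-150],
    [0,0,-150],
  ],
  spin=[0,0,0,0,0,0,0],
)

```text
time_s: 12.7
tcp_pos: [0.5244, 0.0063, 0.1706]
tool_rot: [-3.14, 0.004, -2.986]
wrist_force: [-0.2, 0.0, -0.6]
grip_width: 0.0001
gripper_force: 0.0
```

```bash
python3 - <<'E'
from h import *
report(); im,_=get_image("scene"); cv2.imwrite("pics/end.png",cv2.resize(im[160:320,130:345,::-1],(800,596),interpolation=2))
E
```

```text
w 0.0719 -104.2 70 0.062
w 0.0704 -148.9 77 0.062
o 0.0689 167.9 49 0.061
tcp 12.75 0.07107096067903744 99.16566656124509 -171.0687777369631 [-0.32202925 -0.76449617  0.32249555] 0.16842972172406342
```

View pics/end.png

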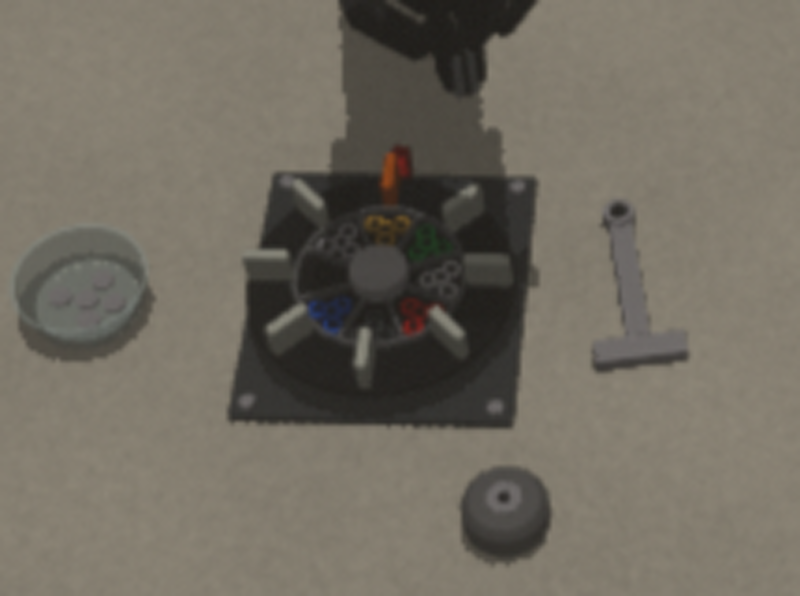

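The orange fin (crop ~(392,175)) is in line with the red pointer (400,160), with the brass washers behind it. The dish, skate wheel and tool are where they were, and the arm is clear.

```bash
python3 -c "
from plant import ctrl
print(ctrl.hand_in())"
```

```text
the job is handed in; nothing more can be done
None
```

The job is done and handed in: I turned the wheel three clicks anticlockwise, and the orange fin with the brass washers now rests in its click at the red pointer; a first pass went over the fins too high without moving the wheel, and nothing else on the bench was disturbed.

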